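# Refit a gas tap knob and hold it pressed

### The arm

A 6-joint arm with a two-finger parallel gripper is mounted at the origin on a cart in front of the work surface, level with it; the furniture and walls round the work are solid. World frame = base frame: x ahead of the robot, y to its left, z up, the work surface at z = 0. Lengths are in mm, angles in rad, forces in N, time in s.
With the tool pointing down it reaches from about 350 to 975 mm from the base axis. Payload 7.1 kg.
Tool frame: the origin (TCP) lies on the centre line of the jaws, within the pads' length; the fingertips stand 8 mm ahead of it and the grasp point (between the pads) lies 11 mm behind it; z points along the fingers, x is the direction in which the jaws open and shut, and the axes are right-handed (so a half turn about z gives the same grasp; the last joint's range is limited). The gripper opens to 88 mm and grips with 3 to 60 N. Pads are 20 mm wide; open, the fingers measure 115 mm over their backs; the gripper's body (75 mm by 178 mm) begins 61 mm behind the grasp point.
Start: joints at [1.107, 0.423, 1.63, -0, 1.089, -0.019], TCP at [268.891, 564.183, 230.675] pointing down, gripper open.
Joint ranges: [-3, 3], [-0.9, 2.11], [0.09, 2.58], [-1.31, 4.45], [0.11, 2.69], [-2.54, 2.54]. Speed limits (rad/s): [2.39, 2.39, 3.01, 3.14, 3.14, 3.14].

### API

Orientations are given as a rotation vector (axis times angle).
In Python, from workcell import ctrl gives the robot as it stands.
- The arm moves only by the shell command python3 -m handwheel 'ROWS'. ROWS is JSON, a list of rows, each a list of 3 entries, a list of its own where there are three numbers: the turn, a rotation vector about the tool's x, y, z in rad, then the shift along the tool's x, y, z in mm, then the opening, from 0 (shut) to 1 (fully open). In form: [[[ax, ay, az], [tx, ty, tz], jaw], ...]. A call has exactly 10 rows; each row shifts and turns the pose as measured when the row begins, along the tool's axes as they then stand; what a row does not reach is not made up. A row lasts 1/12 s, in which the tool goes at most 41.7 mm and 7.16 degrees, less where a joint would pass 70% of its speed; a pose out of reach is approached as far as the arm can. A call with a gripper value outside its range is refused whole. The fingers move at their own pace and stop on an object; the grip force is fixed at half the most. Time passes only in rows, so rows that do not move let the fingers close, or fill a call up. It gives the time, the measured TCP pose, the force and the opening at its end, in the units of the state.
- ctrl.get_obs(): the state, without advancing time (a new reading comes with each control period).
- ctrl.get_image(name): name is "scene" or "side" or "wrist"; returns a dict with "pixels" (384x512x3 uint8, red, green, blue), "camera_matrix" (3x3 intrinsics, pixels), "rvec" (rotation vector, rad) and "tvec" (3), from world to camera coordinates, as OpenCV has them. Camera axes: x right, y down, z forward; pixel columns grow to the right and rows downward; lengths in mm; the calibration is good to about 2 mm. A picture is of the moment at which its call begins. There is no depth.
- ctrl.close_job(): hands the job in, once; it reports no verdict.
Trained networks look in a picture, given as the dict that the camera call returned (one of the last four; its "shot" number tells which), for a name from the list of things; names that differ only in an ending like _2 or _b are one class to them, and where a whole thing is asked for, a point or a joint stands for the part that bears it (a point fixed in the world has none). Each returns a list of dicts, best first, with "score" (0 to 1); they miss things now and then, are a little off and sometimes report something else, mostly with a low value. They report only what shows in the picture. A call takes as long as a camera call.
- ctrl.look_for(picture, query): "position" ([x, y, z] in mm, in the coordinates of the camera as it stood for that picture, good to about 4 mm: the middle of the surface that is visible of it).
- ctrl.spot_point(picture, query): "position" ([x, y, z] in mm, in the coordinates of the camera as it stood for that picture, good to about 4 mm: a listed point, or the origin of a listed thing).
The state is a dict: "t": time; "qpos": joint angles; "qvel": joint speeds; "joint_torque": joint torques, N m; "ee_pos": TCP position; "orientation": TCP orientation; "ft_force": force on the tool from outside, world axes, zero at the start; "moment": the same for the moment, N m; "width": finger opening in mm.
Only numpy, scipy, OpenCV 4.12 (cv2) and the standard library are available. Lean on these libraries where they do the work, as an engineer would, in place of code of your own. Each camera call takes 0.05 s, during which the arm holds its last target.

### The job

One tap of the bench gas control box has lost its knob. Pick up the loose knob, turn it so that its D-shaped bore matches the flat of the bare spindle, push it fully home on the spindle, and then press knob and spindle down to the stop, as one does while a pilot flame lights. Finish holding: the program ends with the knob still held in the gripper and pressed down; do not let go, and leave the jar, the steel block and the pliers where they are.

Things in the scene. Friction and masses are not known exactly. Their poses are not given: they have to be found in the camera images.
- knob: Loose black knob, about 60 g, upright. Skirt 48 mm in diameter, hub 34 mm up to 18 mm, above it a grip bar 12 mm thick (y), 45 mm long (x), up to 38 mm: pinch it across from above. Origin: centre of underside; z up; +x: pointer, the end with a narrow nose and white line. D bore from below, 16 mm deep, 16 mm in diameter, flat 2 mm from the axis on the +x side: pointer goes the way the spindle's flat faces.
- knob_nose (a point): Tip of the knob's pointer nose, 24.5 mm out from the knob's axis along its +x and 28 mm above its underside.
- spindle_tip (a point): Top centre of the bare steel spindle, upright on the gas box, 80 mm above the bench, 30 mm above the box. 14 mm in diameter, one flat 1 mm from the axis, the top 2 mm tapered; z up; +x: the way the flat faces, as does the brass tab at its foot. With the knob fully home its underside is 16 mm below this point, clear of the box. About 0.15 rad of play either way.
- spindle (a joint): How far the spindle is pressed down, m: 0 up, 0.007 at its stop. Sprung: it starts to give at 4 N and takes about 10 N at the stop, and springs up when let go. It also sinks if an unmatched knob is pushed on its end. A knob forced on askew, with its flat off the spindle's flat, does not count as home.
- collar (a joint): Angle of the spindle and its brass collar about the vertical, rad, seen from above positive anticlockwise, 0 when the flat faces along the box's +x. It stays where it is left; turning it takes about 0.25 N m.
- gas_box: The grey steel gas control box, fixed, 110 x 200 x 50 mm (x, y, z; top at 50 mm), origin at the centre of its underside, two brass hose nipples on its +x side. The bare spindle stands at x 0, y +50 mm, a tap that still has its knob (fixed, like the loose one, top at 102 mm) at x 0, y -50 mm.
- flux_jar: Bystander: white jar with screw lid, 58 mm in diameter, 50 mm high; origin at the centre of its underside. Leave alone.
- bench_block: Bystander: steel block 55 x 70 x 18 mm; origin at the centre of its underside. Leave alone.
- pliers: Bystander: pliers 131 x 58 x 10 mm lying flat; origin at the centre of its underside. Leave alone.

How it is judged (in metres and radians):
On the way, in this order (a step that is already met when the one before it is completed fails the run):
1. the knob is picked up, clear of the bench (height (world z) of knob above 0.03 m and contact force between the fingers and knob above 1 N), for 0.2 s.
2. the knob sits fully home on the spindle (z of knob in the frame of spindle_tip below -0.0135 m and horizontal distance between knob and spindle_tip below 0.004 m and angle between the x axis of knob and the x axis of spindle_tip, either way round below 0.3 rad and x of knob_nose in the frame of spindle_tip above 0.018 m and angle between knob's own z axis and vertical below 0.12 rad), for 0.2 s.
At the end, for the whole second after the job is handed in: Knob home on the spindle (underside 13.5 mm or more below the tip, within 4 mm of the axis, pointer within 0.3 rad of the way the flat faces, upright within 0.12 rad), at rest, held by the fingers with over 1 N, the spindle pressed down more than 5 of its 7 mm (all of step 2 and contact force between the fingers and knob above 1 N and value of joint spindle above 0.005 m and linear speed of knob below 0.02 m/s); the arm keeps its last pose, push and grip.
It fails at once if the jar is moved more than 20 mm (distance of flux_jar from where it was at the start of the episode above 0.02 m).
It fails at once if the steel block is moved more than 20 mm (distance of bench_block from where it was at the start of the episode above 0.02 m).
It fails at once if the pair of pliers is moved more than 20 mm (distance of pliers from where it was at the start of the episode above 0.02 m).
It also fails if it takes over 35 s, if anything falls off the work surface, if the arm or the gripper's body presses on something with over 40 N, if the wrist force passes 120 N, or if a joint passes its speed limit or range.

## Working session

There is one attempt and no reset: what is moved stays moved. The work goes in short steps, Python scripts to look and compute and a shell command to move; the robot and the scene stay as the last step left them, time stands still between calls to the robot, and variables do not carry over. Pictures are saved under pics/ and viewed, and the job is handed in when it is done.

```bash
ls; mkdir -p pics; cat > h.py <<'E'
import numpy as np, cv2
from workcell import ctrl
def shot(n,f=None):
    p=ctrl.get_image(n)
    if f: cv2.imwrite('pics/'+f,cv2.cvtColor(p['pixels'],cv2.COLOR_RGB2BGR))
    return p
def RT(p):
    return cv2.Rodrigues(np.array(p['rvec'],float))[0],np.array(p['tvec'],float).reshape(3)
def c2w(p,x):
    R,t=RT(p); return R.T@(np.array(x)-t)
def w2p(p,X):
    return cv2.projectPoints(np.array(X,float).reshape(-1,3),np.array(p['rvec'],float),np.array(p['tvec'],float),np.array(p['camera_matrix'],float),None)[0].reshape(-1,2)
def p2w(p,uv,z):
    R,t=RT(p);K=np.array(p['camera_matrix'],float)
    d=R.T@np.linalg.inv(K)@np.array([uv[0],uv[1],1.]);c=-R.T@t
    return c+d*(z-c[2])/d[2]
def tool():
    o=ctrl.get_obs();R=cv2.Rodrigues(np.array(o['orientation'],float))[0]
    return o,np.array(o['ee_pos']),R
E
python3 - <<'E'
from h import *
np.set_printoptions(precision=1,suppress=True)
for n in ['scene','side','wrist']:
    p=shot(n,n+'0.png'); print(n,w2p(p,[[600,0,0]]), -RT(p)[0].T@RT(p)[1])
    for q in ['knob','knob_nose','spindle_tip','gas_box','flux_jar','bench_block','pliers']:
        r=ctrl.spot_point(p,q)
        for d in r[:2]: print(q,round(d['score'],2),c2w(p,d['position']),w2p(p,c2w(p,d['position']))[0])
print(ctrl.get_obs())
E
```

```text
pics
scene [[254.6 199.5]] [-231.9 -473.1  874. ]
knob 0.6 [483.5 268.3  -0.5] [157.8 191.8]
knob 0.46 [714.7  97.1  -1.8] [246.2 168.7]
knob_nose 0.5 [510.9 264.8  28.7] [163.2 179.7]
spindle_tip 0.47 [541.2  76.3  79.1] [220.7 181.6]
gas_box 0.92 [534.5  20.3   6.2] [237.  208.9]
flux_jar 0.83 [397.4 -42.5   4.3] [229.9 249.3]
bench_block 0.76 [717.9  94.3   1.5] [247.4 167.7]
pliers 0.64 [ 594.9 -267.7    1. ] [339.4 234. ]
side [[245.2 217.7]] [421.5 779.7 509.7]
knob 0.74 [479.1 268.8  -1.3] [278.  306.3]
knob_nose 0.69 [508.9 266.8  29.5] [262.  289.9]
spindle_tip 0.46 [542.5  78.4  79.5] [263.6 208.6]
gas_box 0.66 [535.2  22.   -1.5] [270.3 226.5]
gas_box 0.55 [714.9  93.9   1.3] [185.7 233.2]
flux_jar 0.61 [399.6 -46.8   1.4] [330.4 216.8]
bench_block 0.64 [712.1  94.4   2.4] [186.8 233. ]
pliers 0.5 [ 599.2 -267.5    0.8] [265.6 170.3]
wrist [[ 27.3 501.5]] [209.4 593.4 385.3]
{'t': 1.2, 'qpos': array([ 1.1,  0.4,  1.6, -0. ,  1.1, -0. ]), 'qvel': array([-0.,  0.,  0., -0., -0.,  0.]), 'joint_torque': array([  0. , -54.5, -27.4,   0.1,   0. ,  -0. ]), 'ee_pos': array([268.9, 564.2, 230.7]), 'orientation': array([ 2.7,  1.7, -0. ]), 'ft_force': array([ 0.3,  0.3, -0.1]), 'moment': array([0., 0., 0.]), 'width': 87.9444582000728}
```

View images.

View pics/scene0.png

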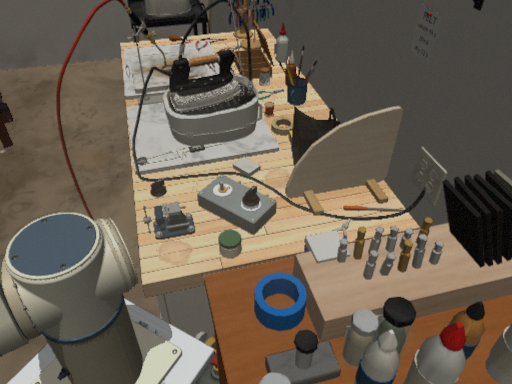

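View pics/side0.png

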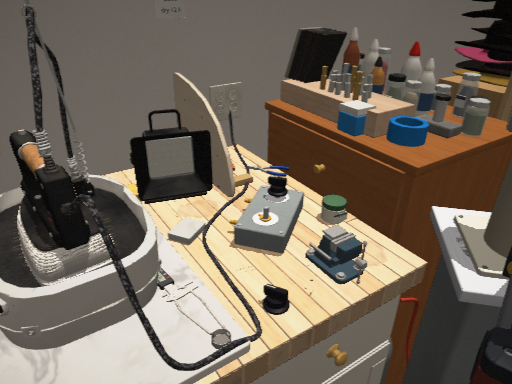

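```bash
python3 - <<'E'
import cv2
a=cv2.imread('pics/scene0.png');b=cv2.imread('pics/side0.png')
x=cv2.resize(a[150:230,130:270],None,fx=5.5,fy=5.5,interpolation=cv2.INTER_CUBIC)
y=cv2.resize(b[185:325,210:330],None,fx=4.2,fy=4.2,interpolation=cv2.INTER_CUBIC)
cv2.imwrite('pics/zs.png',x);cv2.imwrite('pics/zd.png',y)
E
```

```text
(no output)
```

View pics/zs.png

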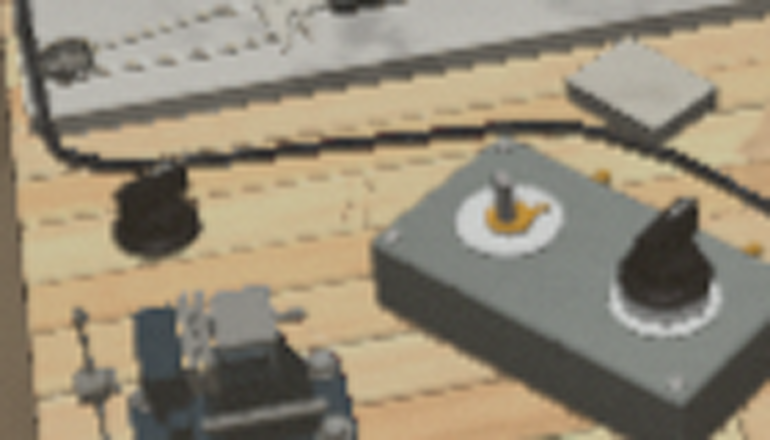

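View pics/zd.png

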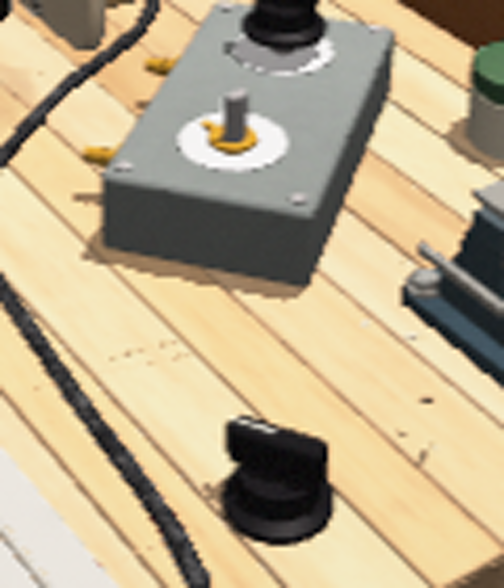

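```bash
python3 - <<'E'
from h import *
np.set_printoptions(precision=1,suppress=True)
o,e,R=tool(); print(R.round(2))
p=ctrl.get_image('scene')
for uv,z in [((228.7,187.8),53),((221.8,189.6),53),((221.5,182.2),80),((208,160),0),((158,190),0)]: print(uv,p2w(p,uv,z))
for z in (0,18,53): print(w2p(p,[[481,268,z]]))
s=ctrl.get_image('side')
for uv,z in [((259.3,215.2),53),((265.5,217.5),53),((266,207),80)]: print(uv,p2w(s,uv,z))
w=ctrl.get_image('wrist'); Rw,t=RT(w); c=-Rw.T@t
print('cam in tool',R.T@(c-e)); print('cam axes in tool',(R.T@Rw.T).round(2)); print(w['camera_matrix'])
E
```

```text
[[ 0.4  0.9 -0. ]
 [ 0.9 -0.4 -0. ]
 [-0.   0.  -1. ]]
(228.7, 187.8) [555.2  59.7  53. ]
(221.8, 189.6) [538.8  72.4  53. ]
(221.5, 182.2) [539.4  72.4  80. ]
(208, 160) [689.3 227.3   0. ]
(158, 190) [490.  272.8  -0. ]
[[157.3 192.2]]
[[156.5 187.7]]
[[154.8 178.6]]
(259.3, 215.2) [553.9  64.7  53. ]
(265.5, 217.5) [539.1  70.9  53. ]
(266, 207) [538.5  71.9  80. ]
cam in tool [   0.8  -66.3 -154.6]
cam axes in tool [[ 1.   0.  -0. ]
 [-0.   1.   0.2]
 [ 0.  -0.2  1. ]]
[[330.6   0.  260.3]
 [  0.  330.6 187.1]
 [  0.    0.    1. ]]
```

```bash
cat >> h.py <<'E'
def ang(R): return np.degrees(np.arctan2(R[1,0],R[0,0]))
def need(pos,th):
    """shift in current tool axes, and turn about tool z (rad) for tool-x heading th deg; plus tilt fix"""
    o,e,R=tool()
    c,s=np.cos(np.radians(th)),np.sin(np.radians(th))
    Rd=np.array([[c,s,0],[s,-c,0],[0,0,-1.]])
    rv=cv2.Rodrigues(R.T@Rd)[0].ravel()
    print('t',round(o['t'],2),'e',e.round(1),'th',round(ang(R),2),'w',round(o['width'],1),'F',np.round(o['ft_force'],1),'M',np.round(o['moment'],2))
    print('  shift',(R.T@(np.array(pos)-e)).round(2),'turn',rv.round(4))
E
python3 - <<'E'
from h import *
need([481,268,150],84)
E
```

```text
t 1.35 e [268.9 564.2 230.7] th 64.52 w 87.4 F [-0.1  0.2 -0.1] M [-0.02  0.03  0.02]
  shift [-176.08  318.91   80.69] turn [-0.000e+00  1.000e-04 -3.401e-01]
```

```bash
python3 -m handwheel '[[[0,0,0],[-17.6,31.9,6],1],[[0,0,0],[-17.6,31.9,6],1],[[0,0,0],[-17.6,31.9,6],1],[[0,0,0],[-17.6,31.9,6],1],[[0,0,0],[-17.6,31.9,6],1],[[0,0,0],[-17.6,31.9,6],1],[[0,0,0],[-17.6,31.9,6],1],[[0,0,0],[-17.6,31.9,6],1],[[0,0,0],[-17.6,31.9,6],1],[[0,0,0],[-17.6,31.9,6],1]]'
python3 - <<'E'
from h import *
need([481,268,170],84)
p=shot('wrist','w1.png')
for q in ['knob','knob_nose','spindle_tip','gas_box']:
    for d in ctrl.spot_point(p,q)[:2]:
        X=c2w(p,d['position']);print(q,round(d['score'],2),X.round(1),w2p(p,X)[0].round(1))
E
```

```text
t: 2.18
ee_pos: [487.7, 264.9, 170.0]
orientation: [-2.642, -1.691, -0.014]
ft_force: [1.0, 0.3, -0.8]
width: 88.0
t 2.18 e [487.7 264.9 170. ] th 65.22 w 88.0 F [ 1.   0.3 -0.8] M [ 0.04 -0.01  0.  ]
  shift [ 0.   -7.4   0.02] turn [ 0.0025 -0.0098 -0.3277]
knob 0.83 [482.7 269.4   2.6] [260.1 166.6]
knob_nose 0.63 [508.1 265.1  26.5] [267.5 197.4]
```

View pics/w1.png

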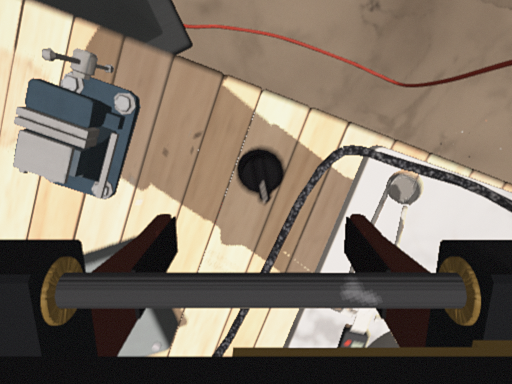

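```bash
python3 -m handwheel '[[[0,0,-0.11],[0,-2.5,0],1],[[0,0,-0.11],[0,-2.5,0],1],[[0,-0.01,-0.11],[0,-2.5,0],1],[[0,0,0],[0,0,15],1],[[0,0,0],[0,0,15],1],[[0,0,0],[0,0,15],1],[[0,0,0],[0,0,15],1],[[0,0,0],[0,0,0],1],[[0,0,0],[0,0,0],1],[[0,0,0],[0,0,0],1]]'
python3 - <<'E'
from h import *
need([482,268,110],84)
p=shot('wrist','w2.png')
for q in ['knob','knob_nose']:
    for d in ctrl.spot_point(p,q)[:2]:
        X=c2w(p,d['position']);print(q,round(d['score'],2),X.round(1),w2p(p,X)[0].round(1))
u=w2p(p,[[482,268,38]])[0];print(u)
x,y=int(u[0]),int(u[1]);x0,y0=max(0,x-60),max(0,y-50);c=p['pixels'][y0:y0+100,x0:x0+120,::-1];print(x0,y0)
cv2.imwrite('pics/w2z.png',cv2.resize(c,None,fx=6,fy=6,interpolation=cv2.INTER_CUBIC))
E
```

```text
t: 3.27
ee_pos: [472.6, 285.5, 113.2]
orientation: [2.29, 2.147, 0.014]
ft_force: [0.4, 0.4, -0.5]
width: 88.0
t 3.27 e [472.6 285.5 113.2] th 86.3 w 88.0 F [ 0.4  0.4 -0.5] M [ 0.01 -0.03 -0.02]
  shift [-16.83  10.49   3.18] turn [ 0.0082 -0.0048  0.0402]
knob 0.96 [482.7 268.3   4.9] [239.  199.5]
knob_nose 0.65 [509.8 266.5  24.2] [238.  239.5]
[235.77345447 211.68486802]
175 161
```

View pics/w2.png

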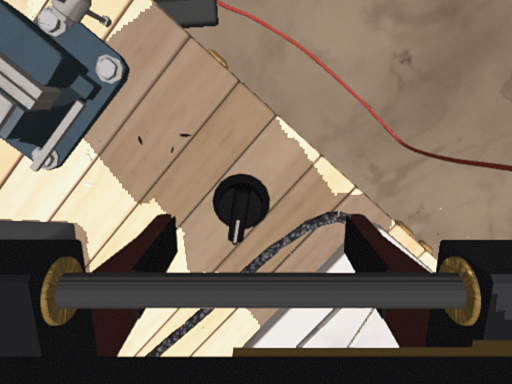

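View pics/w2z.png

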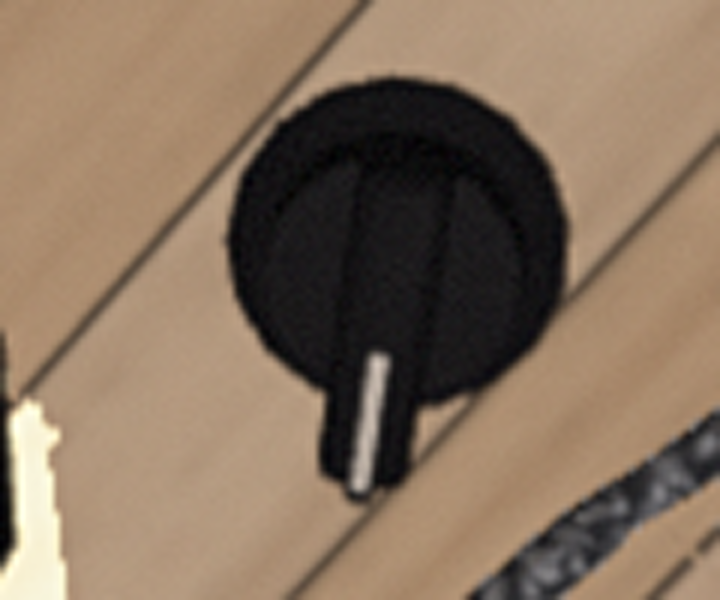

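```bash
python3 - <<'E'
from h import *
p=ctrl.get_image('wrist')
f=lambda x,y,z:p2w(p,(175+x/6,161+y/6),z)[:2]
a,b=f(379,352,38),f(357,495,36);print(a,b,np.degrees(np.arctan2(*(b-a)[::-1])))
a,b=f(403,185,38),f(368,475,38);print(a,b,np.degrees(np.arctan2(*(b-a)[::-1])))
for z in (0,4,8):print(f(398,242,z), f(228,242,z),f(568,242,z))
need([482,268,110],84)
E
```

```text
[489.41529542 268.87480148] [509.02773438 264.36036308] -12.96269016836769
[468.42498996 273.48574257] [505.54247496 266.17512656] -11.14228987733373
[486.99645183 269.46013395] [485.40781989 245.57228884] [488.58632502 293.36664326]
[485.787432  269.7611476] [484.22254956 246.23041761] [487.35353712 293.31026277]
[484.57841216 270.06216125] [483.03727923 246.88854638] [486.12074922 293.25388227]
t 3.47 e [473.5 284.9 113.6] th 86.23 w 87.9 F [ 0.8 -0.1 -0.4] M [ 0.02 -0.02 -0.05]
  shift [-16.29   9.53   3.61] turn [ 0.0095 -0.0055  0.0389]
```

```bash
python3 - <<'E'
from h import *
need([485,269.7,75],78)
E
```

```text
t 3.47 e [473.5 284.9 113.6] th 86.23 w 87.9 F [ 0.8 -0.1 -0.4] M [ 0.02 -0.02 -0.05]
  shift [-14.59  12.07  38.64] turn [ 0.0092 -0.006   0.1436]
```

```bash
python3 -m handwheel '[[[0.01,-0.006,0.072],[0,0,5],1],[[0,0,0.072],[0,0,5],1],[[0,0,0],[-4,4,8],1],[[0,0,0],[-4,4,8],1],[[0,0,0],[-3,3,8],1],[[0,0,0],[-2,2,4],1],[[0,0,0],[0,0,0],1],[[0,0,0],[0,0,0],1],[[0,0,0],[0,0,0],1],[[0,0,0],[0,0,0],1]]'
python3 - <<'E'
from h import *
need([485,269.7,60],78)
p=shot('wrist','w3.png')
for q in ['knob','knob_nose']:
    for d in ctrl.spot_point(p,q)[:2]:
        X=c2w(p,d['position']);print(q,round(d['score'],2),X.round(1),w2p(p,X)[0].round(1))
u=w2p(p,[[485,269.7,38],[485+24.5*np.cos(.21),269.7-24.5*np.sin(.21),38]]);print(u)
for s in [20]: print(w2p(p,[[485,269.7,0]]))
u=u[0];x,y=int(u[0]),int(u[1]);x0,y0=max(0,x-60),max(0,y-60);c=p['pixels'][y0:y0+110,x0:x0+120,::-1];print(x0,y0)
cv2.imwrite('pics/w3z.png',cv2.resize(c,None,fx=5,fy=5,interpolation=cv2.INTER_CUBIC))
E
```

```text
t: 4.3
ee_pos: [486.8, 267.2, 75.2]
orientation: [2.442, 1.976, 0.005]
ft_force: [-0.1, 1.1, 0.3]
width: 87.9
t 4.3 e [486.8 267.2  75.2] th 77.96 w 87.9 F [-0.1  1.1  0.3] M [-0.02 -0.   -0.03]
  shift [ 2.02 -2.27 15.23] turn [ 0.0024 -0.0023 -0.0007]
knob 0.83 [484.7 271.6   2.2] [264.5 195.3]
knob_nose 0.72 [510.4 264.4  26.1] [262.4 243.7]
[[262.37671443 212.29725779]
 [262.30892606 249.41128449]]
[[261.9847845  195.49591757]]
202 152
```

View pics/w3z.png

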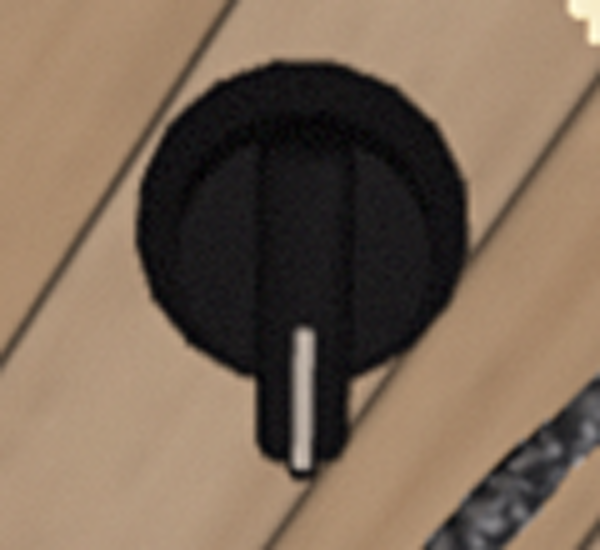

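```bash
python3 -m handwheel '[[[0,0,0],[1,-1.2,8],1],[[0,0,0],[0.8,-1.2,10],1],[[0,0,0],[0.5,-0.5,10],1],[[0,0,0],[0,0,10],1],[[0,0,0],[0,0,6],1],[[0,0,0],[0,0,2],1],[[0,0,0],[0,0,0],1],[[0,0,0],[0,0,0],1],[[0,0,0],[0,0,0],1],[[0,0,0],[0,0,0],1]]'
python3 - <<'E'
from h import *
need([484.3,269.8,28.5],78)
E
```

```text
t: 5.28
ee_pos: [483.5, 271.0, 23.5]
orientation: [2.441, 1.978, 0.003]
ft_force: [-0.5, 0.3, 0.6]
width: 87.6
t 5.28 e [483.5 271.   23.5] th 78.04 w 87.6 F [-0.5  0.3  0.6] M [0.02 0.01 0.01]
  shift [-0.99  1.04 -5.05] turn [ 0.0015 -0.0015  0.0006]
```

```bash
python3 -m handwheel '[[[0,0,0],[-0.5,0.5,-2.5],1],[[0,0,0],[-0.4,0.4,-2],1],[[0,0,0],[0,0,0],1],[[0,0,0],[0,0,0],1],[[0,0,0],[0,0,0],0.5],[[0,0,0],[0,0,0],0.35],[[0,0,0],[0,0,0],0.35],[[0,0,0],[0,0,0],0.35],[[0,0,0],[0,0,0],0.35],[[0,0,0],[0,0,0],0.35]]'
python3 - <<'E'
from h import *
need([484.3,269.8,28.5],78)
E
```

```text
t: 6.12
ee_pos: [485.5, 270.3, 30.4]
orientation: [2.44, 1.977, 0.009]
ft_force: [0.5, -0.0, -0.1]
width: 51.2
t 6.12 e [485.5 270.3  30.4] th 78.02 w 51.2 F [ 0.5 -0.  -0.1] M [-0.02 -0.01  0.02]
  shift [-0.77 -1.11  1.91] turn [ 0.0044 -0.0039  0.0004]
```

```bash
python3 -m handwheel '[[[0.004,-0.004,0],[-0.6,-0.8,1.5],0.2],[[0,0,0],[0,0,0],0],[[0,0,0],[0,0,0],0],[[0,0,0],[0,0,0],0],[[0,0,0],[0,0,0],0],[[0,0,0],[0,0,0],0],[[0,0,0],[0,0,0],0],[[0,0,0],[0,0,0],0],[[0,0,0],[0,0,0],0],[[0,0,0],[0,0,0],0]]'
python3 - <<'E'
from h import *
need([484.3,269.8,28.5],78)
p=shot('wrist','w4.png')
E
```

```text
t: 6.95
ee_pos: [484.3, 269.8, 28.4]
orientation: [2.441, 1.977, -0.002]
ft_force: [0.1, -0.1, -0.8]
width: 11.7
t 6.95 e [484.3 269.8  28.4] th 78.02 w 11.7 F [ 0.1 -0.1 -0.8] M [ 0.12 -0.06 -0.02]
  shift [ 0.02 -0.04 -0.11] turn [-0.0005  0.0009  0.0004]
```

View pics/w4.png

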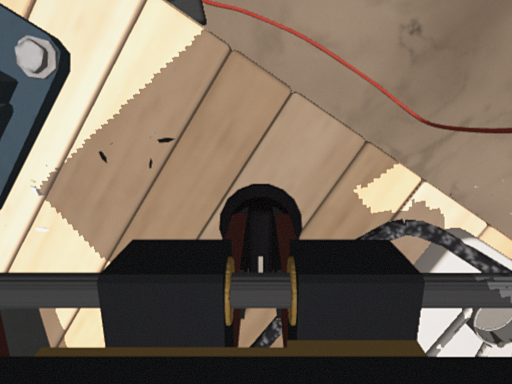

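```bash
python3 -m handwheel '[[[0,0,0],[0,0,-5],0],[[0,0,0],[0,0,-15],0],[[0,0,0],[0,0,-25],0],[[0,0,0],[0,0,-25],0],[[0,0,0],[0,0,-25],0],[[0,0,0],[0,0,-15],0],[[0,0,0.1],[0,0,-5],0],[[0,0,0.1],[0,0,0],0],[[0,0,0.1],[0,0,0],0],[[0,0,0],[0,0,0],0]]'
python3 - <<'E'
from h import *
need([591,42,150],60)
p=shot('scene','s5.png')
for q in ['knob','spindle_tip']:
    for d in ctrl.spot_point(p,q)[:2]:
        X=c2w(p,d['position']);print(q,round(d['score'],2),X.round(1),w2p(p,X)[0].round(1))
E
```

```text
t: 7.83
ee_pos: [483.4, 269.3, 151.5]
orientation: [2.719, 1.573, -0.004]
ft_force: [0.0, 0.5, -0.6]
width: 11.4
t 7.83 e [483.4 269.3 151.5] th 60.1 w 11.4 F [ 0.   0.5 -0.6] M [0.01 0.01 0.05]
  shift [-143.39  206.6     1.67] turn [-0.0009  0.0022  0.0018]
knob 0.45 [481.7 265.1 120.7] [152.3 160.3]
knob 0.45 [716.2  94.8  -3. ] [247. 169.]
spindle_tip 0.55 [544.6  77.5  77.1] [221.  181.4]
```

```bash
python3 -m handwheel '[[[0,0,0],[-16,23,0],0],[[0,0,0],[-20,28.5,0],0],[[0,0,0],[-20,28.5,0],0],[[0,0,0],[-20,28.5,0],0],[[0,0,0],[-20,28.5,0],0],[[0,0,0],[-20,28.5,0],0],[[0,0,0],[-13,19,0],0],[[0,0,0],[-6,9,0],0],[[0,0,0],[0,0,0],0],[[0,0,0],[0,0,0],0]]'
python3 - <<'E'
from h import *
need([591,42,150],60)
p=shot('wrist','w6.png')
for q in ['knob','spindle_tip']:
    for d in ctrl.spot_point(p,q)[:2]:
        X=c2w(p,d['position']);print(q,round(d['score'],2),X.round(1),w2p(p,X)[0].round(1))
u=w2p(p,[[539,72,80]])[0];print(u)
x,y=int(u[0]),int(u[1]);x0,y0=max(0,x-60),max(0,y-50);c=p['pixels'][y0:y0+100,x0:x0+120,::-1];print(x0,y0)
cv2.imwrite('pics/w6z.png',cv2.resize(c,None,fx=6,fy=6,interpolation=cv2.INTER_CUBIC))
E
```

```text
t: 8.82
ee_pos: [589.0, 49.3, 147.5]
orientation: [-2.689, -1.62, 0.014]
ft_force: [0.2, 0.4, -1.1]
width: 12.1
t 8.82 e [589.   49.3 147.5] th 62.12 w 12.1 F [ 0.2  0.4 -1.1] M [ 0.02  0.02 -0.02]
  shift [-5.49  5.15 -2.51] turn [-0.0066  0.0066  0.037 ]
knob 0.69 [587.9  48.9 121.5] [258.2 221.5]
spindle_tip 0.72 [544.3  71.1  81.4] [257.7 130.9]
spindle_tip 0.49 [ 3.965e+02 -4.570e+01 -1.000e-01] [56.2 33.4]
[255.17651628 122.99427724]
195 72
```

View pics/w6.png

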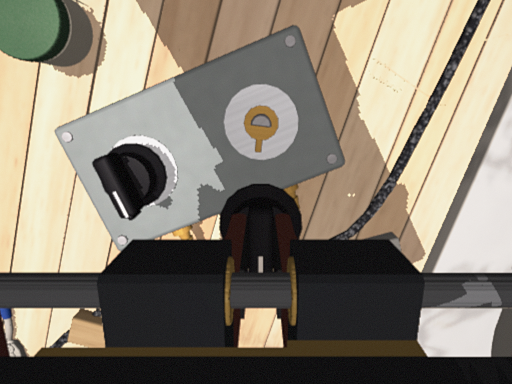

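View pics/w6z.png

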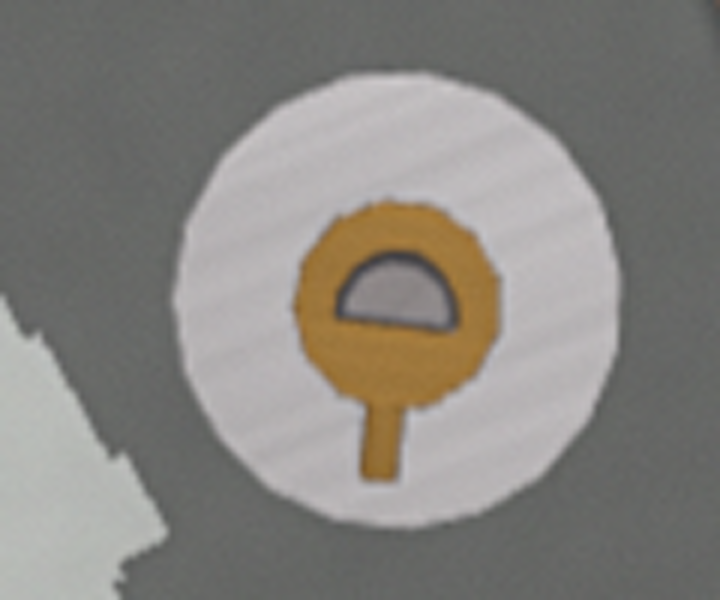

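```bash
python3 - <<'E'
from h import *
np.set_printoptions(precision=2,suppress=True)
p=ctrl.get_image('wrist')
f=lambda x,y,z:p2w(p,(195+x/6,72+y/6),z)[:2]
a,b=f(340,321,80),f(457,331,80);d=b-a
print('chord',a,b,np.linalg.norm(d),'flat normal',np.degrees(np.arctan2(d[1],d[0]))-90)
n=np.array([d[1],-d[0]])/np.linalg.norm(d)
print('axis from chord',(a+b)/2-n)
t=f(398,250,79);print('arc top',t, t+6.5*n, 'width at', f(337,300,78),f(461,308,78))
print('collar',f(398,305,54),'dial',f(397,300,50.5))
c=f(398,305,54);tb=f(378,480,53);print('tab',np.degrees(np.arctan2(*(tb-c)[::-1])))
# knob skirt in wrist image: save mask
o,e,R=tool();print(e,ang(R))
px=p['pixels'][175:270,205:315,::-1]
cv2.imwrite('pics/w6k.png',cv2.resize(px,None,fx=6,fy=6,interpolation=cv2.INTER_CUBIC))
for z in (0,4,8): # project skirt circle rel to tool assuming centered
    th=np.linspace(0,2*np.pi,8,endpoint=False)
    C=np.c_[24*np.cos(th),24*np.sin(th),np.full(8,28.4-z)]
    print(z,((w2p(p,C@R.T+e)-[205,175])*6).round(0).tolist())
E
```

```text
chord [538.99  70.33] [545.98  81.27] 12.985955477873318 flat normal -32.55150519400751
axis from chord [541.64  76.34]
arc top [535.21  79.55] [540.69  76.06] width at [536.87  71.01] [544.07  82.81]
collar [541.47  76.15] dial [541.    76.23]
tab -34.349024125121446
[588.7   50.58 147.81] 62.23071340455598
0 [[573.0, 277.0], [497.0, 438.0], [327.0, 503.0], [156.0, 438.0], [81.0, 277.0], [149.0, 109.0], [326.0, 38.0], [504.0, 109.0]]
4 [[578.0, 292.0], [500.0, 456.0], [327.0, 521.0], [153.0, 456.0], [75.0, 292.0], [145.0, 120.0], [326.0, 47.0], [508.0, 121.0]]
8 [[583.0, 307.0], [504.0, 474.0], [326.0, 541.0], [149.0, 473.0], [70.0, 307.0], [141.0, 132.0], [326.0, 57.0], [512.0, 132.0]]
```

View pics/w6k.png

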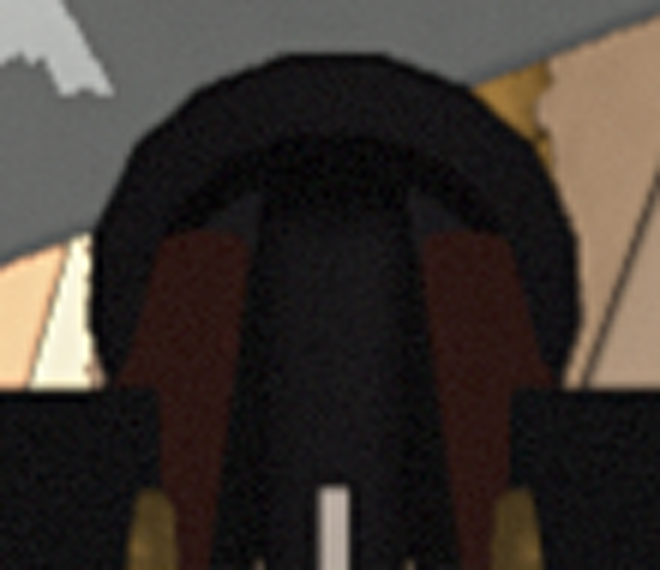

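```bash
python3 - <<'E'
from h import *
np.set_printoptions(precision=2,suppress=True)
p=ctrl.get_image('wrist')
o,e,R=tool();print(e,ang(R))
for r,zs in ((24,(0,3,6,8)),(17,(3,6,8,18))):
  for z in zs:
    C=np.array([[0,-r,28.4-z],[r,0,28.4-z],[-r,0,28.4-z]])
    print(r,z,((w2p(p,C@R.T+e)-[205,175])*6).round(0).tolist())
th=np.radians(57);ty=np.array([np.sin(th),-np.cos(th)]);tx=np.array([np.cos(th),np.sin(th)])
for oy in (.5,1,1.4): print(oy,np.array([541.3,76.2])-.83*tx-oy*ty)
T=np.array([541.3,76.2])-.83*tx-1.0*ty
need([*T,125],57)
E
```

```text
[588.83  50.57 147.91] 62.230001024177334
24 0 [[326.0, 39.0], [572.0, 278.0], [80.0, 278.0]]
24 3 [[325.0, 46.0], [575.0, 289.0], [76.0, 289.0]]
24 6 [[325.0, 53.0], [579.0, 300.0], [72.0, 300.0]]
24 8 [[325.0, 59.0], [582.0, 308.0], [69.0, 307.0]]
17 3 [[326.0, 118.0], [503.0, 289.0], [149.0, 289.0]]
17 6 [[325.0, 127.0], [505.0, 300.0], [146.0, 300.0]]
17 8 [[325.0, 133.0], [507.0, 308.0], [144.0, 308.0]]
17 18 [[325.0, 164.0], [516.0, 348.0], [133.0, 348.0]]
0.5 [540.43  75.78]
1 [540.01  76.05]
1.4 [539.67  76.27]
t 9.07 e [588.8  50.6 147.9] th 62.23 w 11.6 F [-0.2  0.9 -0.8] M [ 0.02  0.   -0.04]
  shift [ -0.06 -54.93  23.24] turn [-0.01  0.01  0.09]
```

```bash
python3 -m handwheel '[[[-0.01,0.01,0.09],[0,0,0],0],[[0,0,0],[-0.5,-6,0],0],[[0,0,0],[-0.9,-10,0],0],[[0,0,0],[-0.9,-10,4],0],[[0,0,0],[-0.9,-10,4],0],[[0,0,0],[-0.9,-10,4],0],[[0,0,0],[-0.4,-5,4],0],[[0,0,0],[0,0,2],0],[[0,0,0],[0,0,0],0],[[0,0,0],[0,0,0],0]]'
python3 - <<'E'
from h import *
need([540,76.05,114],57)
E
```

```text
t: 9.9
ee_pos: [535.2, 81.7, 127.7]
orientation: [2.749, 1.519, 0.004]
ft_force: [0.2, 0.6, -0.7]
width: 12.0
t 9.9 e [535.2  81.7 127.7] th 57.86 w 12.0 F [ 0.2  0.6 -0.7] M [-0.04 -0.06  0.02]
  shift [-2.25  6.98 13.72] turn [ 0.0018 -0.002   0.015 ]
```

```bash
python3 -m handwheel '[[[0,0,0.015],[-0.7,2.2,0],0],[[0,0,0],[-0.7,2.2,3],0],[[0,0,0],[-0.4,1.3,3],0],[[0,0,0],[0,0,3],0],[[0,0,0],[0,0,2],0],[[0,0,0],[0,0,0],0],[[0,0,0],[0,0,0],0],[[0,0,0],[0,0,0],0],[[0,0,0],[0,0,0],0],[[0,0,0],[0,0,0],0]]'
python3 - <<'E'
from h import *
need([540,76.05,114],57)
p=shot('side','d7.png');u=w2p(p,[[540,76,85]])[0];x0,y0=int(u[0])-50,int(u[1])-45
cv2.imwrite('pics/d7z.png',cv2.resize(p['pixels'][y0:y0+90,x0:x0+100,::-1],None,fx=6,fy=6,interpolation=cv2.INTER_CUBIC))
p=shot('scene','s7.png');u=w2p(p,[[540,76,85]])[0];x0,y0=int(u[0])-50,int(u[1])-45
cv2.imwrite('pics/s7z.png',cv2.resize(p['pixels'][y0:y0+90,x0:x0+100,::-1],None,fx=6,fy=6,interpolation=cv2.INTER_CUBIC))
E
```

```text
t: 10.73
ee_pos: [541.8, 75.4, 115.6]
orientation: [2.762, 1.494, 0.007]
ft_force: [-1.0, -0.7, 0.2]
width: 11.8
t 10.73 e [541.8  75.4 115.6] th 56.8 w 11.8 F [-1.  -0.7  0.2] M [0.01 0.04 0.  ]
  shift [-0.47 -1.9   1.6 ] turn [ 0.0034 -0.0032 -0.0034]
```

View pics/d7z.png

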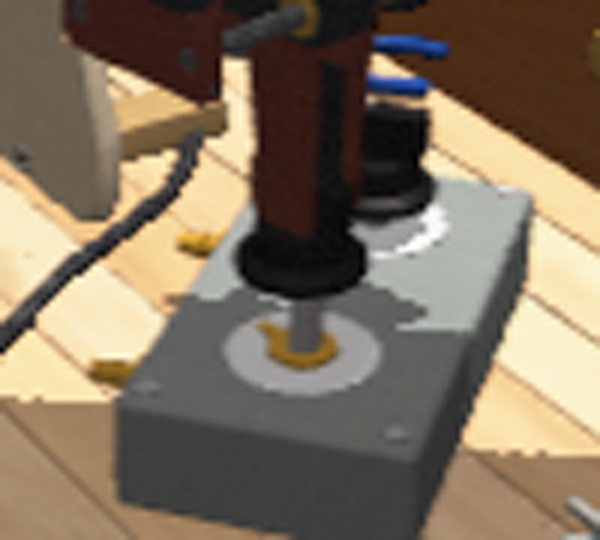

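View pics/s7z.png

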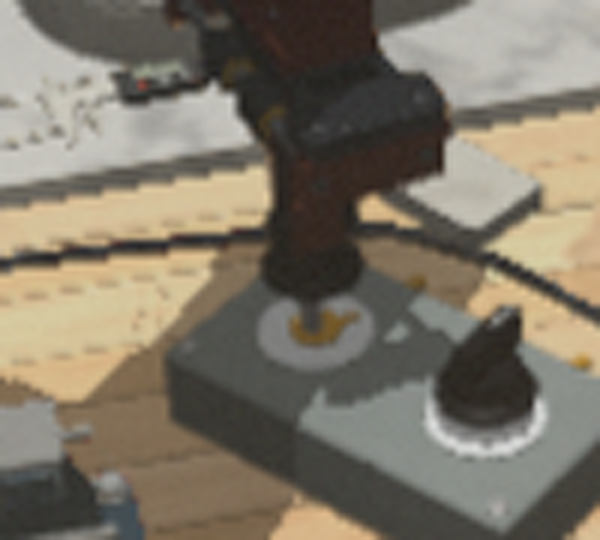

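```bash
python3 -m handwheel '[[[0.003,-0.003,0],[-0.3,-1.3,1],0],[[0,0,0],[0,0,1],0],[[0,0,0],[0,0,1],0],[[0,0,0],[0,0,1],0],[[0,0,0],[0,0,0.5],0],[[0,0,0],[0,0,0],0],[[0,0,0],[0,0,0],0],[[0,0,0],[0,0,0],0],[[0,0,0],[0,0,0],0],[[0,0,0],[0,0,0],0]]'
python3 - <<'E'
from h import *
need([540,76.05,108],57)
E
```

```text
t: 11.67
ee_pos: [540.5, 76.1, 110.9]
orientation: [2.763, 1.495, 0.001]
ft_force: [-1.0, -0.4, 0.0]
width: 11.6
t 11.67 e [540.5  76.1 110.9] th 56.82 w 11.6 F [-1.  -0.4  0. ] M [-0.02 -0.03 -0.02]
  shift [-0.33 -0.41  2.86] turn [ 0.0004 -0.0001 -0.0032]
```

```bash
python3 -m handwheel '[[[0,0,-0.003],[-0.2,-0.3,1],0],[[0,0,0],[0,0,1.5],0],[[0,0,0],[0,0,1.5],0],[[0,0,0],[0,0,1.5],0],[[0,0,0],[0,0,1.5],0],[[0,0,0],[0,0,1],0],[[0,0,0],[0,0,0],0],[[0,0,0],[0,0,0],0],[[0,0,0],[0,0,0],0],[[0,0,0],[0,0,0],0]]'
python3 - <<'E'
from h import *
need([540,76.05,92.4],57)
E
```

```text
t: 12.5
ee_pos: [540.5, 75.9, 102.0]
orientation: [2.76, 1.499, 0.001]
ft_force: [-0.2, -0.6, -0.9]
width: 11.7
t 12.5 e [540.5  75.9 102. ] th 57.01 w 11.7 F [-0.2 -0.6 -0.9] M [-0.06 -0.01 -0.01]
  shift [-0.16 -0.52  9.65] turn [ 0.0011 -0.0003  0.0002]
```

```bash
python3 -m handwheel '[[[0,0,0],[0,-0.3,1.5],0],[[0,0,0],[0,0,1.5],0],[[0,0,0],[0,0,1.5],0],[[0,0,0],[0,0,1.5],0],[[0,0,0],[0,0,1.5],0],[[0,0,0],[0,0,1],0],[[0,0,0],[0,0,0.5],0],[[0,0,0],[0,0,0],0],[[0,0,0],[0,0,0],0],[[0,0,0],[0,0,0],0]]'
python3 - <<'E'
from h import *
need([540,76.05,85.4],57)
E
```

```text
t: 13.33
ee_pos: [540.6, 75.9, 92.4]
orientation: [2.76, 1.499, 0.002]
ft_force: [-0.2, -0.6, -0.2]
width: 12.1
t 13.33 e [540.6  75.9  92.4] th 57.02 w 12.1 F [-0.2 -0.6 -0.2] M [-0.14 -0.03 -0.03]
  shift [-0.21 -0.54  6.99] turn [ 0.0017 -0.0005  0.0003]
```

```bash
python3 -m handwheel '[[[0,0,0],[0,-0.3,1],0],[[0,0,0],[0,0,1.2],0],[[0,0,0],[0,0,1.2],0],[[0,0,0],[0,0,1.2],0],[[0,0,0],[0,0,1],0],[[0,0,0],[0,0,0.5],0],[[0,0,0],[0,0,0],0],[[0,0,0],[0,0,0],0],[[0,0,0],[0,0,0],0],[[0,0,0],[0,0,0],0]]'
python3 - <<'E'
from h import *
need([540,76.05,85.4],57)
E
```

```text
t: 14.17
ee_pos: [540.6, 76.0, 88.4]
orientation: [2.759, 1.499, 0.003]
ft_force: [-1.1, -1.2, 5.8]
width: 11.4
t 14.17 e [540.6  76.   88.4] th 57.02 w 11.4 F [-1.1 -1.2  5.8] M [-0.3   0.26 -0.02]
  shift [-0.25 -0.58  3.04] turn [ 0.0027 -0.001   0.0004]
```

```bash
python3 -m handwheel '[[[0,0,0],[0,-0.3,1],0],[[0,0,0],[0,0,1.2],0],[[0,0,0],[0,0,1.2],0],[[0,0,0],[0,0,1],0],[[0,0,0],[0,0,1],0],[[0,0,0],[0,0,0.6],0],[[0,0,0],[0,0,0.2],0],[[0,0,0],[0,0,0.2],0],[[0,0,0],[0,0,0.2],0],[[0,0,0],[0,0,0.2],0]]'
python3 - <<'E'
from h import *
need([540,76.05,85.4],57)
p=shot('side','d8.png');u=w2p(p,[[540,76,75]])[0];x0,y0=int(u[0])-50,int(u[1])-45
cv2.imwrite('pics/d8z.png',cv2.resize(p['pixels'][y0:y0+90,x0:x0+100,::-1],None,fx=6,fy=6,interpolation=cv2.INTER_CUBIC))
E
```

```text
t: 15.0
ee_pos: [540.6, 76.0, 86.2]
orientation: [2.758, 1.499, 0.005]
ft_force: [-2.5, -1.8, 7.9]
width: 11.8
t 15.0 e [540.6  76.   86.2] th 57.03 w 11.8 F [-2.5 -1.8  7.9] M [-0.28  0.44 -0.03]
  shift [-0.24 -0.53  0.82] turn [ 0.0037 -0.0014  0.0006]
```

View pics/d8z.png

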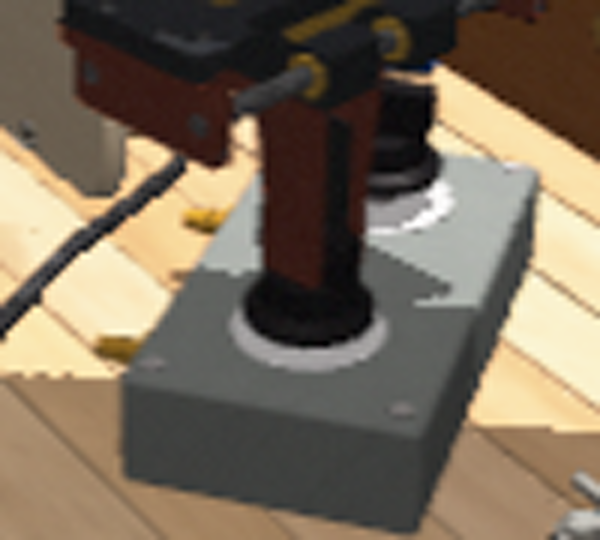

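```bash
python3 -m handwheel '[[[0,0,0],[0,-0.2,0.8],0],[[0,0,0],[0,0,1],0],[[0,0,0],[0,0,1],0],[[0,0,0],[0,0,1],0],[[0,0,0],[0,0,1],0],[[0,0,0],[0,0,1],0],[[0,0,0],[0,0,0.5],0],[[0,0,0],[0,0,0.5],0],[[0,0,0],[0,0,0.5],0],[[0,0,0],[0,0,0.5],0]]'
python3 - <<'E'
from h import *
need([540,76.05,83.4],57)
E
```

```text
t: 15.88
ee_pos: [540.6, 75.9, 85.4]
orientation: [2.758, 1.498, 0.006]
ft_force: [-2.1, -0.9, 8.4]
width: 12.1
t 15.88 e [540.6  75.9  85.4] th 57.04 w 12.1 F [-2.1 -0.9  8.4] M [-0.28  0.47 -0.02]
  shift [-0.25 -0.58  2.04] turn [ 0.0048 -0.0021  0.0006]
```

```bash
python3 -m handwheel '[[[0.004,-0.002,0],[0,-0.2,1.5],0],[[0,0,0],[0,0,1.8],0],[[0,0,0],[0,0,1.8],0],[[0,0,0],[0,0,1.8],0],[[0,0,0],[0,0,1.8],0],[[0,0,0],[0,0,1.8],0],[[0,0,0],[0,0,1.5],0],[[0,0,0],[0,0,1.2],0],[[0,0,0],[0,0,1.2],0],[[0,0,0],[0,0,1.2],0]]'
python3 - <<'E'
from h import *
need([540,76.05,83.4],57)
E
```

```text
t: 16.72
ee_pos: [540.7, 76.0, 85.0]
orientation: [2.759, 1.5, 0.003]
ft_force: [-4.8, -2.1, 17.6]
width: 11.9
t 16.72 e [540.7  76.   85. ] th 57.05 w 11.9 F [-4.8 -2.1 17.6] M [-0.35  0.91  0.01]
  shift [-0.35 -0.66  1.6 ] turn [ 0.0023 -0.0009  0.0009]
```

```bash
python3 - <<'E'
from h import *
p=shot('side','d9.png')
for n in ['side','scene']:
    p=ctrl.get_image(n)
    for d in ctrl.spot_point(p,'knob')[:3]:print(n,round(d['score'],2),c2w(p,d['position']).round(1))
p=shot('wrist','w9.png');need([540,76.05,83.4],57)
E
```

```text
side 0.64 [534.6  76.   56.3]
side 0.43 [401.4 -45.3   3.7]
scene 0.68 [538.8  75.1  56.1]
t 17.02 e [540.8  76.   85. ] th 57.06 w 11.7 F [-5.8 -0.9 16.3] M [-0.31  0.96 -0.03]
  shift [-0.37 -0.7   1.62] turn [ 0.0023 -0.0009  0.001 ]
```

View pics/w9.png

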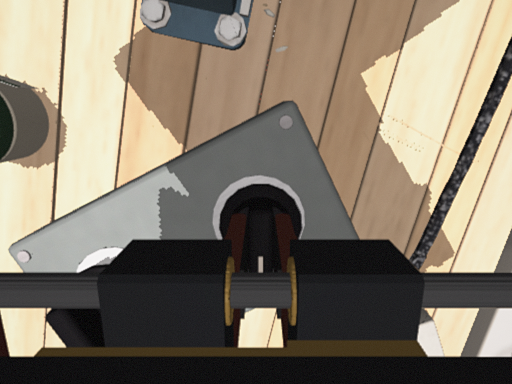

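View pics/d9.png

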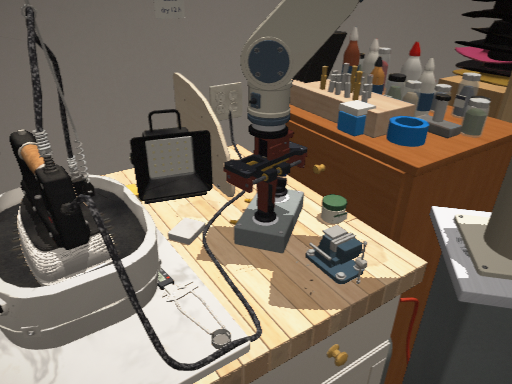

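The wrist picture shows the skirt centred in the dial ring (about 260,210), with the white line still straight along the tool. The side picture shows the knob low on the box. The networks put the knob's underside at about z 56 mm, against 57 mm expected at the stop. I'm handing the job in.

```bash
python3 - <<'E'
from h import *
print(ctrl.close_job())
E
```

```text
the job is handed in; nothing more can be done
None
```

I picked up the knob and turned it to line up with the spindle's flat, about -33° in the world frame. It slid onto the spindle with almost no force. I then pressed knob and spindle down to the stop and handed the job in at about 17 s, still gripping and pushing. `close_job()` gave no verdict.

**Last checks:**
- **Depth:** the TCP stood at z 85.0 mm, where 85.4 mm was expected with the knob home and the spindle at its stop.
- **Force:** the push was 16–18 N with hardly any further movement, so the spindle was on its stop. The sideways force was about 6 N.
- **Grip:** the fingers stood 11.7 mm apart on the 12 mm bar.
- **Pointer:** the tool heading was 57.06° against the 57° I was aiming for.
- **Position:** the networks put the knob's underside at about z 56 mm, where 57 mm was expected.
- **Bystanders:** the arm never went near the jar, the steel block or the pliers. The jar and block looked in place in the last picture; I did not measure any of the three again.

**Disagreements:**
- **Knob x:** the side camera's network put it at 534.6 mm, against 538.8 mm from the scene camera and about 541 mm from the arm. I took this as network error, because the knob had slid on freely.
- **Early press force:** partway down, the force pointed to about 2 mm less spindle travel than the tool height did. At the stop, tool height and force agreed.

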